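# Lay the second course of a shielding wall in running bond

### The job

A small shielding wall is being built in front of the vial block: lay its second course in running bond. Take the two loose full-size bricks (not the half-length or the thin one) and lay them flat, end to end on top of the three-brick first course, each one centred over one of the two joints so that it bridges two bricks by half a length, in line with the row and flush with its faces.

Things in the scene. Friction and masses are not known exactly. Their poses are not given: they have to be found in the camera images.
- brick_a_mid (a point): A full-size grey plastic shielding brick, 44 (x) x 90 (y) x 36 (z) mm, about 0.2 kg, flat on the worktop. The point is its centre, 18 mm up; y runs along its length, x across. Either full-size brick may go on either joint. Not needed, lying about too: a half-length brick (44 x 43 x 36 mm) and a thin one (44 x 90 x 16 mm).
- brick_b_mid (a point): The other full-size grey brick, identical: 44 (x) x 90 (y) x 36 (z) mm, about 0.2 kg, flat on the worktop. The point is its centre, 18 mm up; y runs along its length, x across.
- joint_left (a point): Left joint of the first course: a fixed row of three such bricks on a thin footing, centres 95 mm apart (5 mm gaps), running roughly left-right. The point is mid-gap, level with the course's top, 40 mm above the worktop; y along the row to the left, x across it (away from the robot), z up. A brick laid well has its centre 18 mm above it. Vials 43 mm high stand 0.1 m behind the row.
- joint_right (a point): Right joint of the same row, 95 mm from the left one along -y. The point is mid-gap, level with the course's top, 40 mm above the worktop; y along the row to the left, x across it (away from the robot), z up. A brick laid well has its centre 18 mm above it.
Things that resemble listed ones, but are neither listed nor needed, are in the scene too. What is shaped like the part that bears brick_b_mid but pink is not meant.

How it is judged:
By the outcome, as a careful person would: the job done as asked, in the order asked, and still so for the second after the job is handed in, with the robot touching nothing.
It also fails if it takes over 51 s, if anything falls off the work surface, if the arm or the gripper's body presses on something with over 40 N, if the wrist force passes 120 N, or if a joint passes its speed limit or range.

### The arm

A 7-joint arm with a two-finger parallel gripper is mounted at the origin on a cart in front of the work surface, level with it; the furniture and walls round the work are solid. World frame = base frame: x ahead of the robot, y to its left, z up, the work surface at z = 0. Lengths are in m, angles in rad, forces in N, time in s.
With the tool pointing down it reaches from about 0.375 to 0.925 m from the base axis. Payload 3.1 kg.
Tool frame: the origin (TCP) lies between the finger pads; the fingertips stand 19 mm ahead of it and the grasp point (between the pads) is the TCP; z points along the fingers, y is the line along which they close (so a half turn about z gives the same grasp; the last joint's range is limited). The gripper opens to 85 mm and grips with 20 to 120 N. Pads are 22 mm wide; open, the fingers measure 114 mm over their backs; the gripper's body (76 mm by 85 mm) begins 54 mm behind the grasp point. The pads swing forward as they close: fully open they stand 13 mm farther back than shut.
Start: joints at [1.159, 0.383, 0.044, 1.598, -0.018, 1.161, -0.05], TCP at [0.201, -0.618, 0.25] pointing down, gripper open.
Joint ranges: [-2.61, 2.61], [-0.41, 2.15], [-1.48, 1.57], [0, 2.5], [-1.57, 4.71], [0.05, 1.97], [-2.85, 2.85]. Speed limits (rad/s): [2.79, 2.79, 3.14, 3.14, 3.14, 3.14, 3.14].

### API

Orientations are given as a unit quaternion [x, y, z, w].
In Python, from bench import move_ptp, movel, move_j, move_gripper, pause, inverse_kinematics, read_camera, camera_params, MotionError, sign_off, look_for, tip_of, read_time_s, read_qpos, read_joint_vel, read_effort, read_eef_pos, read_tcp_rot, read_ft_force, read_ft_torque, read_finger_gap, read_grasp_force gives the robot as it stands. Calls block until the motion is done:
- move_ptp(position, orientation): joint-space move of the TCP to a pose.
- movel(position, orientation=None, speed=0.15): straight line of the TCP; orientation=None keeps the orientation; speed is the mean speed in m/s.
- move_j(angles): joint-space move.
- move_gripper(opening, effort=None): finger opening in m; effort is the grip in N (None keeps the last); returns when the fingers have stopped.
- pause(seconds).
- inverse_kinematics(position, orientation): joint angles nearest the present ones, or None.
- read_camera(name): name is "side" or "top"; returns the picture (420x560x3 uint8, red, green, blue); there is no depth.
- camera_params(name): a dict with "K" (3x3 intrinsics, pixels), "dist_coeffs" ([k1, k2, p1, p2, k3] as OpenCV has them; the pictures are not rectified), "camera_from_world" (4x4, takes a point from world to camera coordinates). Camera axes: x right, y down, z forward; pixel columns grow to the right and rows downward; lengths in m; the calibration is good to about 2 mm. A picture is of the moment at which its call begins. camera_params takes no time and is no camera call.
A pose or a line that the arm cannot do raises MotionError and nothing moves.
- sign_off(): hands the job in; it is judged then, once.
Trained networks look in the newest picture that a camera, given by its name, has taken for a name from the list of things; names that differ only in an ending like _2 or _b are one class to them, and where a whole thing is asked for, a point or a joint stands for the part that bears it (a point fixed in the world has none). Each returns a list of dicts, best first, with "confidence" (0 to 1); they miss things now and then, are a little off and sometimes report something else, mostly with a low value. They report only what shows in the picture. A call takes as long as a camera call. They do not tell look-alikes from the thing itself.
- look_for(camera, name): "at" ([column, row] in pixels, amid what is visible of it).
- tip_of(camera, name): "at" ([column, row] in pixels: a listed point, or the origin of a listed thing).
Readings, each from a call of its own:
- read_time_s(): time.
- read_qpos(): joint angles.
- read_joint_vel(): joint speeds.
- read_effort(): joint torques, N m.
- read_eef_pos(): TCP position.
- read_tcp_rot(): TCP orientation.
- read_ft_force(): force on the tool from outside, world axes, zero at the start.
- read_ft_torque(): the same for the moment, N m.
- read_finger_gap(): finger opening in m.
- read_grasp_force(): force on a finger pad.
Only numpy, scipy, OpenCV 4.12 (cv2) and the standard library are available. Lean on these libraries where they do the work, as an engineer would, in place of code of your own. Each camera call takes 0.05 s, during which the arm holds its last target. There are 200 camera calls.

## Working session

There is one attempt and no reset: what is moved stays moved. The work goes in short steps, each a Python script; the robot and the scene stay as the last script left them, time stands still between calls to the robot, and variables do not carry over. Pictures are saved under pics/ and viewed, at most 10 in all, crops included, and the job is handed in when it is done.

```bash
mkdir -p pics
cat > h.py <<'E'
import numpy as np, cv2
from bench import *
def px2w(cam,uv,z):
    p=camera_params(cam);M=np.array(p["camera_from_world"]);R,t=M[:3,:3],M[:3,3]
    n=cv2.undistortPoints(np.array(uv,float).reshape(-1,1,2),np.array(p["K"]),np.array(p["dist_coeffs"]))[:,0]
    d=np.c_[n,np.ones(len(n))]@R; c=-R.T@t
    return c+d*((z-c[2])/d[:,2])[:,None]
def w2px(cam,P):
    p=camera_params(cam);M=np.array(p["camera_from_world"])
    return cv2.projectPoints(np.array(P,float).reshape(-1,1,3),cv2.Rodrigues(M[:3,:3])[0],M[:3,3],np.array(p["K"]),np.array(p["dist_coeffs"]))[0][:,0]
def save(cam,name):
    im=read_camera(cam);cv2.imwrite(f"pics/{name}.png",cv2.cvtColor(im,cv2.COLOR_RGB2BGR));return im
E
python3 - <<'E'
from h import *
for c in("top","side"):
    save(c,c+"0")
    M=np.array(camera_params(c)["camera_from_world"]);print(c,-M[:3,:3].T@M[:3,3])
    for n,z in(("brick_a_mid",.018),("joint_left",.04),("joint_right",.04)):
        for r in tip_of(c,n): print(c,n,np.round(r["at"],1),round(r["confidence"],2),np.round(px2w(c,[r["at"]],z)[0],4))
print(read_time_s(),read_tcp_rot())
E
```

```text
top [ 0.28278788 -0.01379995  1.29457666]
top brick_a_mid [171.4 170.8] 0.83 [0.5564 0.3184 0.018 ]
top joint_left [253.6 200.9] 0.95 [0.4635 0.062  0.04  ]
top joint_right [283.5 197.7] 0.9 [ 0.4745 -0.0267  0.04  ]
side [0.47683919 1.03846347 0.89417899]
side brick_a_mid [227.9 329.6] 0.94 [0.5527 0.3272 0.018 ]
side joint_left [266.6 243.6] 0.72 [0.4607 0.0769 0.04  ]
side joint_right [262.4 220.5] 0.55 [ 0.469 -0.016  0.04 ]
0.4 [ 9.87710074e-01  1.56297043e-01 -3.57353568e-05 -2.06570919e-04]
```

View pics/top0.png

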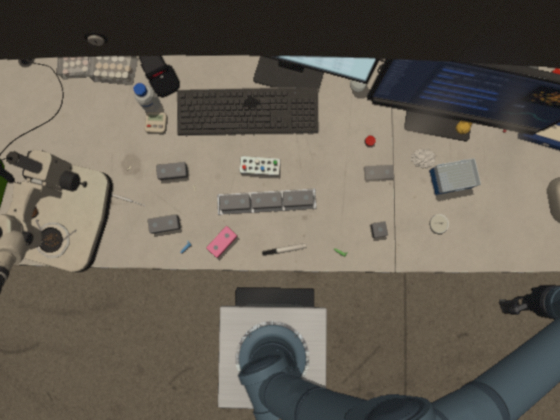

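View pics/side0.png

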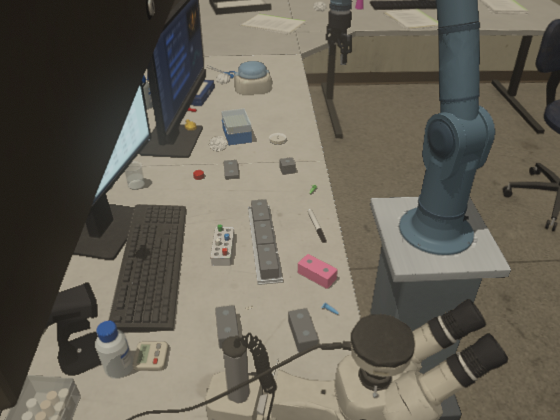

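Run:
```python
import cv2,numpy as np
t=cv2.imread("pics/top0.png");s=cv2.imread("pics/side0.png")
f=lambda im,x,y,w,h,k:cv2.resize(im[y:y+h,x:x+w],None,fx=k,fy=k,interpolation=cv2.INTER_NEAREST)
a=np.hstack([f(t,140,155,65,85,4),f(t,210,150,115,85,4)])   # 260+460
b=np.hstack([f(s,190,190,110,62,4), f(t,355,155,60,62,4)])
a=a[:,:680]
cv2.imwrite("pics/c1.png",a)
c=np.hstack([f(s,205,295,120,65,4),f(s,240,190,50,65,4)])
cv2.imwrite("pics/c2.png",np.vstack([c,np.hstack([f(s,215,150,90,40,4),f(t,360,155,50,40,4),np.zeros((160,680-560,3),np.uint8)]),]))
```

```text
(no output)
```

View pics/c1.png

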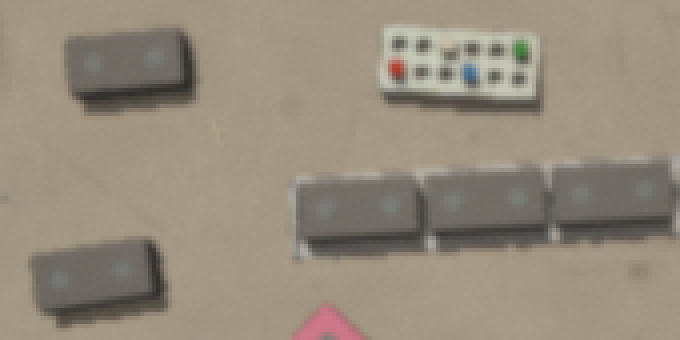

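View pics/c2.png

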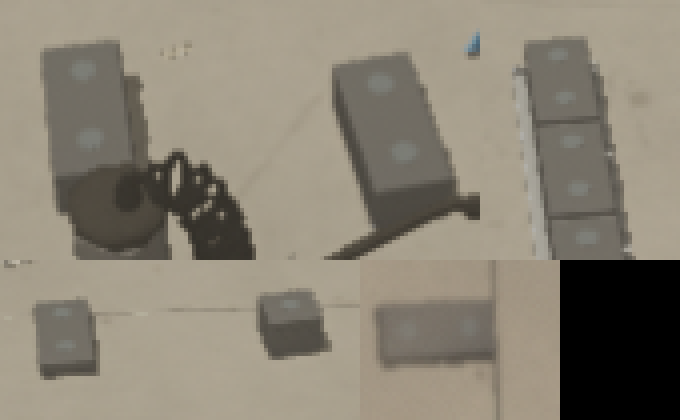

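The two bricks at top-image (172,171) and (164,224) are full-size. The one at (379,173) is thin and the one at (379,230) is half-length. Next I measure their top faces by segmentation in both views.

```bash
cat >> h.py <<'E'
def face(cam,im,seed,z,tol=14):
    """fit visible top face: flood by colour round seed -> world centre, yaw of the long axis, sizes"""
    u,v=np.round(seed).astype(int)
    ref=np.median(im[v-3:v+4,u-3:u+4].reshape(-1,3),0)
    k=6;x0,y0=u-30,v-30
    big=cv2.resize(im[y0:y0+60,x0:x0+60],None,fx=k,fy=k,interpolation=cv2.INTER_CUBIC).astype(float)
    m=(np.abs(big-ref).max(2)<tol).astype(np.uint8)
    m=cv2.morphologyEx(m,cv2.MORPH_OPEN,np.ones((13,13)))
    n,l,st,_=cv2.connectedComponentsWithStats(m)
    c=max(cv2.findContours((l==l[180,180] if l[180,180] else l==1+np.argmax(st[1:,4])).astype(np.uint8),cv2.RETR_EXTERNAL,cv2.CHAIN_APPROX_NONE)[0],key=cv2.contourArea)
    P=px2w(cam,(cv2.convexHull(c)[:,0]+.5)/k-.5+[x0,y0],z)[:,:2]
    (cx,cy),(w,h),a=cv2.minAreaRect((P*1000).astype(np.float32))
    if w>h: w,h,a=h,w,a+90
    # a: direction of the short side; yaw of brick x-axis
    a=(a+90)%180-90
    return np.array([cx,cy])/1000,a,(w,h)
E
python3 - <<'E'
from h import *
L={"top":[(171,170),(163,224)],"side":[(227,319),(303,327)]}
top=cv2.imread("pics/top0.png")[:,:,::-1];side=cv2.imread("pics/side0.png")[:,:,::-1]
for tol in(10,14,18):
    for s in[(171,170),(163,224),(234,202),(266,200),(298,198)]:
        z=.036 if s[0]<200 else .04
        c,a,wh=face("top",top,s,z,tol);print(tol,s,np.round(c,4),round(a,1),np.round(wh,1))
    for s in[(303,324),(262,208),(264,231),(268,257)]:
        z=.036 if s[1]>300 else .04
        c,a,wh=face("side",side,s,z,tol);print(tol,"side",s,np.round(c,4),round(a,1),np.round(wh,1))
E
```

```text
10 (171, 170) [0.5565 0.3177] 5.7 [39.1 85. ]
10 (163, 224) [0.3934 0.334 ] 10.0 [38.3 84.7]
10 (234, 202) [0.4616 0.1221] 5.1 [37.5 88.6]
10 (266, 200) [0.4689 0.0251] 4.8 [37.2 87.9]
10 (298, 198) [ 0.4763 -0.0677] 4.5 [37.6 88.8]
10 side (303, 324) [0.3918 0.3359] 11.2 [43.3 87.1]
10 side (262, 208) [ 0.4756 -0.0656] 3.5 [43.4 87.1]
10 side (264, 231) [0.4681 0.0283] 3.5 [42.3 88.3]
10 side (268, 257) [0.461  0.1227] 4.1 [42.1 89.1]
14 (171, 170) [0.5566 0.3178] 6.1 [40.3 86.6]
14 (163, 224) [0.3936 0.3338] 10.4 [39.5 86.2]
14 (234, 202) [0.4618 0.1217] 5.3 [39.5 89.8]
14 (266, 200) [0.4691 0.0255] 4.8 [38.7 89.8]
14 (298, 198) [ 0.4763 -0.0693] 4.3 [39.  94.1]
14 side (303, 324) [0.392 0.336] 12.1 [45.2 88.2]
14 side (262, 208) [ 0.4748 -0.0657] 4.8 [45.6 88.6]
14 side (264, 231) [0.4679 0.0283] 3.6 [43.8 89.5]
14 side (268, 257) [0.461  0.1228] 4.0 [43.2 89.9]
18 (171, 170) [0.5567 0.3175] 6.1 [41.3 87.3]
18 (163, 224) [0.3937 0.3339] 10.6 [40.9 87.4]
18 (234, 202) [0.4614 0.1215] 6.6 [42.9 92.2]
18 (266, 200) [0.4691 0.0255] 5.3 [40.1 91.6]
18 (298, 198) [ 0.4764 -0.0692] 4.3 [40.5 96.6]
18 side (303, 324) [0.3918 0.3361] 12.4 [46.7 89.2]
18 side (262, 208) [ 0.4759 -0.0657] 1.5 [48.1 90.1]
18 side (264, 231) [0.4685 0.0283] 4.2 [46.9 90.9]
18 side (268, 257) [0.4614 0.1229] 4.2 [46.9 91. ]
```

```bash
cat >> h.py <<'E'
from scipy.spatial.transform import Rotation as Ro
ROW=np.array([.4686,.0273]);RY=4.4
def q(yawdeg):
    c=[]
    for t in(yawdeg,yawdeg+180):
        t=np.radians(t);y=np.array([np.cos(t),np.sin(t),0]);z=np.array([0,0,-1.])
        c.append(Ro.from_matrix(np.c_[np.cross(y,z),y,z]).as_quat())
    return c
def bestq(p,yaw):
    r=[(abs(j[6]),i) for i,o in enumerate(q(yaw)) if (j:=inverse_kinematics(p,o)) is not None]
    return q(yaw)[min(r)[1]]
def joint(s):
    t=np.radians(RY);return ROW+s*.0475*np.array([-np.sin(t),np.cos(t)])
def pick(xy,yaw,z=.026):
    o=bestq([*xy,.15],yaw)
    move_gripper(.07,40);move_ptp([*xy,.13],o);movel([*xy,z],o,.12)
    move_gripper(0,40);print("grip",read_finger_gap(),read_grasp_force(),read_time_s())
    return o
def place(xy,yaw,top,z=.026):
    o=min(q(yaw),key=lambda a:-abs(np.dot(a,read_tcp_rot())))
    move_ptp([*xy,.15],o);f0=read_ft_force()[2]
    movel([*xy,top+z+.004],o,.12);k=top+z+.003
    while k>top+z-.003:
        movel([*xy,k],o,.02);f=read_ft_force()[2]-f0
        if abs(f)>4:break
        k-=.001
    print("contact",k,f,read_eef_pos(),read_time_s())
    move_gripper(.07);movel([*xy,.16],o,.2)
E
python3 - <<'E'
from h import *
b=[.3927,.335]
pick(b,10.8);movel([*b,.15],None,.15)
print("lift",read_finger_gap(),read_grasp_force(),read_time_s(),read_qpos())
place(joint(-1),RY,.04)
print(read_time_s());save("top","t1");save("side","s1")
E
```

```text
grip 0.04340007230870414 43.114306926727295 5.4917
lift 0.04346357055719045 42.56080627441406 6.4667 [ 0.28689837  0.69343458 -1.35658048  1.96323238  0.75773996  1.1396261
 -1.19813762]
contact 0.066 9.056863977581598 [ 0.4723637  -0.02005523  0.06697295] 9.65
10.6417
```

Run:
```python
from h import *
a=[.556,.319]
o=pick(a,6.0);movel([*a,.16],None,.15)
print("lift",read_finger_gap(),read_grasp_force(),read_time_s())
top=save("top","t2");side=save("side","s2")
for s in(-1,1):
    P=[*joint(s),.076]
    for c,im in(("top",top),("side",side)):
        try: print(s,c,P[:2],face(c,im,w2px(c,[P])[0],.076))
        except Exception as e: print(s,c,e)
```

```text
grip 0.04327224782382261 43.389020562171936 13.6417
lift 0.04315225118174779 42.85844027996063 14.6833
-1 top [np.float64(0.4722441538360239), np.float64(-0.02006000573077871)] (array([ 0.4715405 , -0.01266866]), -29.614131927490234, (87.86122131347656, 128.76339721679688))
-1 side [np.float64(0.4722441538360239), np.float64(-0.02006000573077871)] (array([ 0.47032278, -0.01760213]), 4.900326728820801, (43.83659744262695, 88.29985809326172))
1 top [np.float64(0.4649558461639761), np.float64(0.07466000573077872)] (array([0.46099341, 0.06091173]), -27.476425170898438, (75.1575927734375, 203.31996154785156))
1 side [np.float64(0.4649558461639761), np.float64(0.07466000573077872)] (array([0.46684512, 0.08906146]), 2.552612543106079, (40.38177490234375, 48.2243766784668))
```

```bash
python3 -c "
import cv2,numpy as np
t=cv2.imread('pics/t2.png')[165:230,205:330];s=cv2.imread('pics/s2.png')[180:300,210:320]
a=cv2.resize(t,None,fx=3,fy=3,interpolation=2);b=cv2.resize(s,None,fx=3,fy=3,interpolation=2)
o=np.zeros((360,720,3),np.uint8);o[:195,:375]=a;o[:360,385:715]=b;cv2.imwrite('pics/c3.png',o)"
```

```text
(no output)
```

View pics/c3.png

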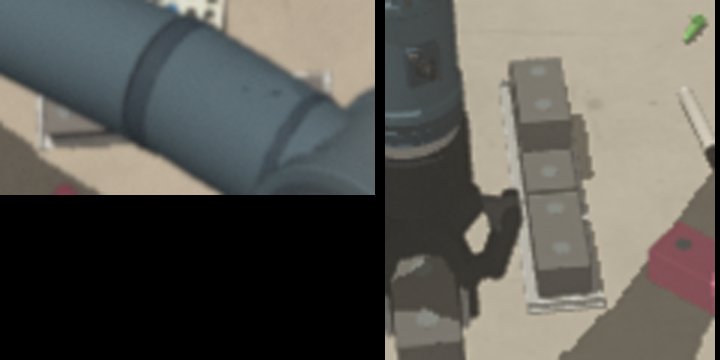

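The side view (crop) shows the first brick bridging the right joint, about 1.5 mm off the side-camera estimate of the joint. Half of the middle brick is free. Next I lay the second brick.

Run:
```python
from h import *
place(joint(1),RY,.04)
move_ptp([.40,-.40,.25],bestq([.40,-.40,.25],RY))
print(read_time_s())
top=save("top","t3");side=save("side","s3")
for tol in(10,14):
  for s in(-1,1):
    P=[*joint(s),.076]
    for c,im in(("top",top),("side",side)):
        p=w2px(c,[P])[0]
        try: print(s,c,np.round(P[:2],4),face(c,im,p,.076,tol))
        except Exception as e: print(s,c,e)
t=cv2.imread('pics/t3.png')[165:230,205:330];s=cv2.imread('pics/s3.png')[180:300,210:320]
o=np.zeros((480,780,3),np.uint8);o[:195,:375]=cv2.resize(t,None,fx=3,fy=3,interpolation=2);o[:360,385:715]=cv2.resize(s,None,fx=3,fy=3,interpolation=2);cv2.imwrite('pics/c4.png',o)
```

```text
contact 0.067 4.5535134448196235 [0.46515661 0.07466055 0.06725656] 17.3667
20.1333
-1 top [ 0.4722 -0.0201] (array([ 0.4724415 , -0.02132552]), 4.857261657714844, (38.14691925048828, 86.68376922607422))
-1 side [ 0.4722 -0.0201] (array([ 0.47053238, -0.01787435]), 4.674161911010742, (43.071231842041016, 87.40612030029297))
1 top [0.465  0.0747] (array([0.46197556, 0.09631202]), 8.059768676757812, (41.58845520019531, 135.18161010742188))
1 side [0.465  0.0747] (array([0.4639711 , 0.07478783]), 5.113052845001221, (41.75859451293945, 88.44391632080078))
-1 top [ 0.4722 -0.0201] (array([ 0.47310944, -0.04056623]), 1.799385905265808, (42.31437683105469, 128.1239471435547))
-1 side [ 0.4722 -0.0201] (array([ 0.47045975, -0.01774649]), 5.098141670227051, (44.053184509277344, 88.35955047607422))
1 top [0.465  0.0747] (array([0.46216888, 0.0958848 ]), 8.115936279296875, (43.05498504638672, 136.22711181640625))
1 side [0.465  0.0747] (array([0.46373294, 0.07474406]), 5.165668964385986, (43.16514205932617, 89.72064971923828))
```

View pics/c4.png

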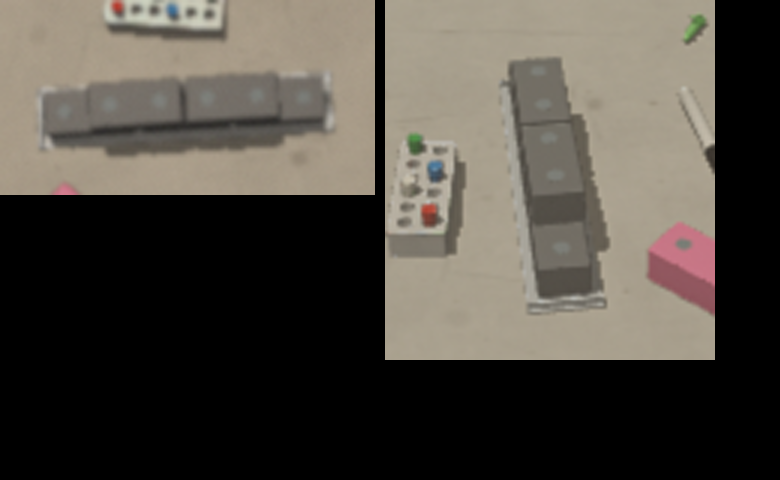

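Both views show the two bricks bridging the joints, in line with the row. All offsets are about 1 to 1.5 mm, which is within measurement noise.

```bash
python3 -c "
from bench import *
print(sign_off())"
```

```text
the job is handed in; nothing more can be done
None
```

The second course is laid and handed in: both full-size bricks are centred over the two joints to within about 1.5 mm by camera, with about 20 s of the 51 s used, though no verdict came back.

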